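Stamp the seals of the passed plates

TASK

Stamp the brass seals of the two green inspection plates with the blue-handled hand stamp: set it upright and centred over each seal in turn (either first), press squarely until the seal is flush with the steel round it, keep pressing for about a second, and lift straight off without sliding, tilting or hammering. The red plate was rejected, so keep the stamp and fingers off it; then stand the stamp upright back on the middle of its tan cork mat and let go, leaving the other things on the bench where they are.

Things in the scene. Friction and masses are not known exactly. Their poses are not given: they have to be found in the camera images.
- stamp: hand stamp standing upright on the mat: round, 90 mm tall, 0.22 kg. Steel die foot 36 mm across and 30 mm tall, above it a straight round blue handle 26 mm across from 30 to 90 mm height, with thin black bands. Origin: centre of the flat die face (its underside); z along the handle, up. The foot's top makes a 3 to 5 mm shoulder below the handle
- stamp_grip (a point): middle of the stamp's blue handle, 55 mm above the die face: where to grip it
- mat: tan cork mat with a black disc 60 mm across in its middle, 110 x 110 x 4 mm, fixed to the bench; origin: centre of its underside, top 4 mm higher. The stamp stands here at the start, up to 15 mm off the centre in x and y
- plate_a: bolted-down steel inspection plate painted green, 80 (x) x 96 (y) x 20 mm, fixed to the bench, small screw heads near its corners reaching 3.5 mm above the paint. Origin: centre of its underside, z up. In the middle of its top is a flat bare-steel land, 50 mm across, 2 mm above the paint (22 mm above the bench), with seal_a in its centre
- plate_b: bolted-down steel inspection plate painted green, 80 (x) x 96 (y) x 20 mm, fixed to the bench, small screw heads near its corners reaching 3.5 mm above the paint. Origin: centre of its underside, z up. In the middle of its top is a flat bare-steel land, 50 mm across, 2 mm above the paint (22 mm above the bench), with seal_b in its centre
- plate_red: bolted-down steel inspection plate painted red (rejected, keep off), 80 (x) x 96 (y) x 20 mm, fixed to the bench, small screw heads near its corners reaching 3.5 mm above the paint. Origin: centre of its underside, z up. In the middle of its top is a flat bare-steel land, 50 mm across, 2 mm above the paint (22 mm above the bench), with seal_red in its centre
- seal_a_top (a point): centre of the top face of the round brass-coloured soft seal in green plate_a: 20 mm across, at the start standing 4 to 5 mm above the bare-steel land round it (top about 27 mm above the bench); flush with the land, 22 mm above the bench, when pressed home
- seal_b_top (a point): centre of the top face of the round brass-coloured soft seal in green plate_b: 20 mm across, at the start standing 4 to 5 mm above the bare-steel land round it (top about 27 mm above the bench); flush with the land, 22 mm above the bench, when pressed home
- seal_red_top (a point): centre of the top face of the round brass-coloured soft seal in the red plate: 20 mm across, at the start standing 4 to 5 mm above the bare-steel land round it (top about 27 mm above the bench); flush with the land, 22 mm above the bench, when pressed home
- seal_a (a joint): how far the seal in green plate_a has been pressed down, m: 0 to 0.001 at the start (proud), 0.005 flush with the land; moves straight down, yields at about 10 N and stays where it was pressed to (no spring)
- seal_b (a joint): how far the seal in green plate_b has been pressed down, m: 0 to 0.001 at the start (proud), 0.005 flush with the land; moves straight down, yields at about 10 N and stays where it was pressed to (no spring)
- seal_red (a joint): how far the seal in the red plate (must stay proud) has been pressed down, m: 0 to 0.001 at the start (proud), 0.005 flush with the land; moves straight down, yields at about 10 N and stays where it was pressed to (no spring)
- tape_measure: yellow pocket tape measure, 35 x 82 x 62 mm, loose bystander; origin: centre of its underside
- hardener_tube: white and red squeezed tube, 33 x 94 x 22 mm, loose bystander; origin: centre of its underside
- marker: red-capped white felt marker lying down, 16 x 120 x 17 mm, loose bystander; origin: centre of its underside
Mind the look-alikes: they are no part of the job. Several things have the shape of the mat; the one meant has the colours described above.

How it is judged:
By the outcome, as a careful person would: the job done as asked, in the order asked, and still so for the second after the job is handed in, with the robot touching nothing.
It also fails if it takes over 58 s, if anything falls off the work surface, if the arm or the gripper's body presses on something with over 40 N, if the wrist force passes 120 N, or if a joint passes its speed limit or range.

ROBOT

A 6-joint arm with a two-finger parallel gripper is mounted at the origin on a cart in front of the work surface, level with it; the furniture and walls round the work are solid. World frame = base frame: x ahead of the robot, y to its left, z up, the work surface at z = 0. Lengths are in m, angles in rad, forces in N, time in s.
With the tool pointing down it reaches from about 0.375 to 0.75 m from the base axis. Payload 9 kg.
Tool frame: the origin (TCP) lies at the very end of the fingers, on their centre line; the grasp point (between the pads) lies 19 mm behind it; z points along the fingers, y is the line along which they close (so a half turn about z gives the same grasp; the last joint's range is limited). The gripper opens to 85 mm and grips with 20 to 120 N. Pads are 22 mm wide; open, the fingers measure 114 mm over their backs; the gripper's body (76 mm by 85 mm) begins 54 mm behind the grasp point. The pads swing forward as they close: fully open they stand 13 mm farther back than shut.
Start: joints at [0.949, 0.104, 0.097, 1.564, 0, 1.353], TCP at [0.236, 0.552, 0.231] pointing down, gripper open.
Joint ranges: [-2.99, 2.99], [-0.84, 1.86], [-1.1, 1.16], [-1.84, 2.11], [-1.51, 1.56], [-3.14, 3.14]. Speed limits (rad/s): [2.22, 2.22, 2.57, 3.14, 3.14, 3.14].

INTERFACE

Orientations are given as a rotation vector (axis times angle).
In Python, from rig import r, vision, order, nets gives the robot as it stands.
- The arm moves only by the tool step_arm, never from a script. Its argument "motion" is a list of rows, each a list of 7 numbers: the shift along the tool's x, y, z in cm, then the turn, a rotation vector about the tool's x, y, z in degrees, then the gripper command: -1 is shut, 1 is fully open, values between are in proportion. A call has exactly 5 rows; each row shifts and turns the commanded pose from where the row before left it, along the tool's axes as they then stand; what a row does not reach is not made up. A row lasts 1/12 s, in which the tool goes at most 41.7 mm and 7.16 degrees, less where a joint would pass 70% of its speed; a pose out of reach is approached as far as the arm can. A call with a gripper value outside its range is refused whole. The fingers move at their own pace and stop on an object; the grip force is fixed at half the most. Time passes only in rows, so rows that do not move let the fingers close, or fill a call up. It gives the time, the measured TCP pose, the force, the opening and the grip force at its end, in the units of the state.
- r.get_state(): the state, without advancing time (a new reading comes with each control period).
- vision.read_camera(name): name is "scene" or "top" or "wrist"; returns (picture, depth): 400x640x3 uint8, red, green, blue; 400x640 float32, m along the optical axis (not along the pixel's ray), 0 where there is no reading.
- vision.camera_model(name): a dict with "vfov" (degrees; the focal length in pixels is half the picture's height over the tangent of half this angle, whatever the lens; pixels are square), "cx", "cy" (the principal point, pixels), "position" and "orientation" of the camera in the world. Camera axes: x right, y down, z forward; pixel columns grow to the right and rows downward; lengths in m; the calibration is good to about 2 mm. A picture is of the moment at which its call begins: read the wrist's pose just before it. camera_model takes no time and is no camera call; for the wrist camera it gives the pose at the moment of the call.
- order.sign_off(): hands the job in; it is judged then, once.
Trained networks look in the newest picture that a camera, given by its name, has taken for a name from the list of things; names that differ only in an ending like _2 or _b are one class to them, and where a whole thing is asked for, a point or a joint stands for the part that bears it (a point fixed in the world has none). Each returns a list of dicts, best first, with "p" (0 to 1); they miss things now and then, are a little off and sometimes report something else, mostly with a low value. They report only what shows in the picture. A call takes as long as a camera call. They do not tell look-alikes from the thing itself.
- nets.boxes_of(camera, thing): "position" ([row, column] in pixels, amid what is visible of it).
- nets.landmark_of(camera, thing): "position" ([row, column] in pixels: a listed point, or the origin of a listed thing).
The state is a dict: "time_s": time; "joints": joint angles; "qd": joint speeds; "joint_torque": joint torques, N m; "ee_pos": TCP position; "tool_rot": TCP orientation; "contact_force": force on the tool from outside, world axes, zero at the start; "ft_torque": the same for the moment, N m; "width": finger opening in m; "finger_force": force on a finger pad.
Only numpy, scipy, OpenCV 4.12 (cv2) and the standard library are available. Lean on these libraries where they do the work, as an engineer would, in place of code of your own. Each camera call takes 0.05 s, during which the arm holds its last target. There are 200 camera calls.

## Working session

There is one attempt and no reset: what is moved stays moved. The work goes in short steps, Python scripts to look and compute and a tool call to move; the robot and the scene stay as the last step left them, time stands still between calls to the robot, and variables do not carry over. Pictures are saved under pics/ and viewed, at most 10 in all, crops included, and the job is handed in when it is done.

Besides the shell and the picture viewer there is one more tool, called by a JSON object that holds its "op" and its "data". step_arm: Moves the arm, as the interface text tells. Its arguments: {"type":"object","properties":{"motion":{"type":"array","items":{"type":"array","items":{"type":"number"}}}},"required":["motion"]}

```bash
mkdir -p pics
cat > h.py <<'E'
import numpy as np, cv2
from scipy.spatial.transform import Rotation as R
from rig import r, vision, order, nets
def rot(o):
    o=np.array(o,float)
    if o.shape==(3,3): return o
    return R.from_rotvec(o).as_matrix() if o.size==3 else R.from_quat(o).as_matrix()
def ray(m,row,col):
    f=200/np.tan(np.radians(m["vfov"])/2)
    return np.array([(col-m["cx"])/f,(row-m["cy"])/f,1.])
def at_z(m,row,col,z):
    d=rot(m["orientation"])@ray(m,row,col); p=np.array(m["position"]); return p+d*(z-p[2])/d[2]
def at_d(m,row,col,dep):
    return np.array(m["position"])+rot(m["orientation"])@(ray(m,row,col)*dep)
def save(n,im,s=1): cv2.imwrite("pics/"+n,cv2.resize(im[:,:,::-1],None,fx=s,fy=s))
E
python3 - <<'E'
from h import *
print(r.get_state())
for c in ["top","scene"]:
    im,d=vision.read_camera(c); save(c+".png",im); np.savez(c,im=im,d=d)
    m=vision.camera_model(c); print(c,m)
    for t,z in [("stamp",.004),("stamp_grip",.059),("mat",0),("plate_a",0),("seal_a_top",.027),("plate_red",0)]:
        for q in nets.landmark_of(c,t): print(t,np.round(q["p"],2),np.round(q["position"]),at_z(m,*q["position"],z).round(4))
E
```

```text
{'time_s': 0.0, 'joints': array([9.49296905e-01, 1.04709842e-01, 9.64459480e-02, 1.56387419e+00,
       5.94110503e-06, 1.35311037e+00]), 'qd': array([ 0.00021953,  0.00041163, -0.00069254,  0.00051622, -0.00120428,
       -0.00103642]), 'joint_torque': array([-1.13370108e-03, -5.56934595e+01,  5.03648829e+01,  1.69058167e-02,
       -3.73002849e-04, -6.41278646e-06]), 'ee_pos': array([0.2355412 , 0.55147378, 0.23050331]), 'tool_rot': array([-6.29896924e-01, -3.07723290e+00,  1.92065962e-03]), 'contact_force': array([ 0.25977358, -0.44626676, -0.64198091]), 'ft_torque': array([-0.01775984, -0.02320596,  0.0189238 ]), 'finger_force': 0.0, 'width': 0.08581314308304276}
top {'vfov': 54.290227281360025, 'cx': 316.4730688055514, 'cy': 200.69011314452794, 'position': array([0.34429816, 0.06255322, 1.00177946]), 'orientation': array([-2.13503288,  2.05717724, -0.24944802])}
stamp 0.84 [218. 446.] [ 0.552  -0.2719  0.004 ]
stamp_grip 0.84 [219. 452.] [ 0.5378 -0.2679  0.059 ]
stamp_grip 0.42 [221. 313.] [0.5198 0.0732 0.059 ]
mat 0.8 [288. 406.] [ 0.3698 -0.1662  0.    ]
mat 0.66 [292. 316.]
[... 273 characters left out ...]
scene {'vfov': 42.58645639492396, 'cx': 315.5244011135261, 'cy': 201.1387082704886, 'position': array([-0.31583078, -0.80163202,  0.9308045 ]), 'orientation': array([-2.05676063,  0.83524177, -0.45037554])}
stamp 0.96 [275. 404.] [ 0.5514 -0.2697  0.004 ]
stamp_grip 0.93 [261. 404.] [ 0.538  -0.2697  0.059 ]
mat 0.86 [275. 401.] [ 0.5476 -0.2617  0.    ]
mat 0.84 [253. 264.] [0.3453 0.0563 0.    ]
mat 0.63 [292. 324.] [ 0.3578 -0.1643  0.    ]
plate_a 0.8 [220. 310.] [0.5406 0.0759 0.    ]
plate_a 0.77 [239. 361.] [ 0.5833 -0.0901  0.    ]
plate_a 0.46 [228. 366.] [ 0.6335 -0.0671  0.    ]
seal_a_top 0.49 [231. 364.] [ 0.5936 -0.0931  0.027 ]
plate_red 0.94 [193. 272.] [0.5515 0.2633 0.    ]
```

View pics/top.png

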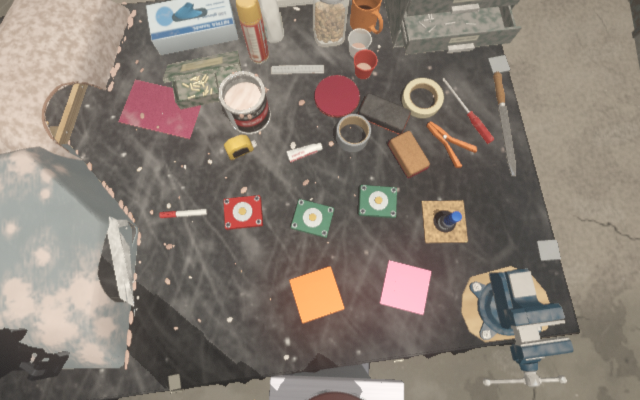

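View pics/scene.png

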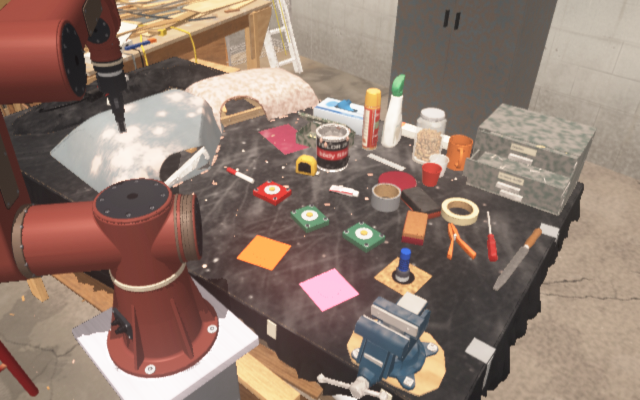

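Run:
```python
from h import *
z=np.load("top.npz"); im=z["im"]; save("crop.png",im[160:330,200:500],2.6)
m=vision.camera_model("top"); hsv=cv2.cvtColor(im,cv2.COLOR_RGB2HSV)
for nm,(a,b),(r0,r1,c0,c1) in [("green",(65,95),(170,245,280,410)),("blue",(105,125),(200,240,430,470)),("yel",(15,32),(180,235,220,410))]:
    k=((hsv[...,0]>=a)&(hsv[...,0]<=b)&(hsv[...,1]>(70 if nm!="yel" else 60))).astype(np.uint8); q=np.zeros_like(k); q[r0:r1,c0:c1]=k[r0:r1,c0:c1]
    n,_,s,c=cv2.connectedComponentsWithStats(q)
    for i in range(1,n):
        if s[i,4]>8: 
            u,v=c[i]; print(nm,s[i],c[i].round(1),at_z(m,v,u,{"green":.02,"blue":.094,"yel":.027}[nm]).round(4), z["d"][int(v),int(u)])
print(vision.camera_model("wrist"))
```

```text
green [360 187  36  29 403] [376.1 199.9] [ 0.5885 -0.0882  0.02  ] 1.0048718
green [296 202  32  17 147] [309.8 208.4] [0.5594 0.0826 0.02  ] 1.0039409
green [327 214   4   7  15] [328.1 216.8] [0.5392 0.035  0.02  ] 0.9990131
blue [444 212  18  13 151] [452.8 217.9] [ 0.533  -0.2587  0.094 ] 0.9283934
yel [375 197   7   7  42] [378.  199.8] [ 0.5871 -0.0921  0.027 ] 1.00575
yel [239 208   7   7  42] [241.9 210.8] [0.5451 0.2553 0.027 ] 0.99815744
yel [309 214   7   7  42] [312.1 216.8] [0.5362 0.0758 0.027 ] 0.9947822
{'vfov': 66.39968114974079, 'cx': 320.9543550627686, 'cy': 199.37873494153877, 'position': array([0.16690371, 0.5811137 , 0.37378371]), 'orientation': array([2.40488431, 1.58798625, 0.23912772])}
```

View pics/crop.png

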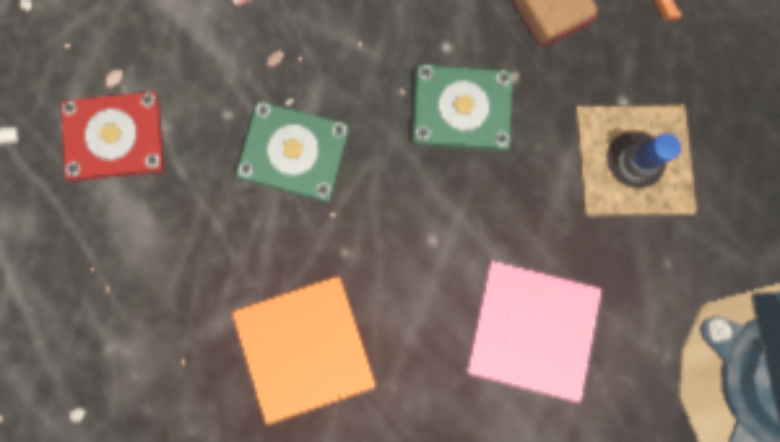

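Candidates for the mat in the top picture: tan with black disc (221,444), orange (294,316) and pink (288,406). The tan one under the stamp fits, because only it has cork colours and the disc. The green plates' seals are at (217,312) and (200,378), and the red one at (211,242) is off limits. I'll move above the stamp now.

{"op": "step_arm", "data": {"motion": [[-2.4,-2.5,0,0,0,0,1],[-2.4,-2.5,0,0,0,0,1],[-2.4,-2.5,0,0,0,0,1],[-2.4,-2.5,0,0,0,0,1],[-2.4,-2.5,0,0,0,0,1]]}}

```text
time_s: 1.12
ee_pos: [0.2971, 0.3883, 0.2313]
tool_rot: [0.629, 3.078, 0.0]
contact_force: [0.8, -0.1, 1.5]
width: 0.0855
finger_force: 0.0
```

{"op": "step_arm", "data": {"motion": [[-2.4,-2.5,0,0,0,0,1],[-2.4,-2.5,0,0,0,0,1],[-2.4,-2.5,0,0,0,0,1],[-2.4,-2.5,0,0,0,0,1],[-2.4,-2.5,0,0,0,0,1]]}}

```text
time_s: 1.53
ee_pos: [0.3585, 0.2261, 0.2315]
tool_rot: [0.629, 3.077, 0.001]
contact_force: [1.0, 1.4, -0.2]
width: 0.0855
finger_force: 0.0
```

{"op": "step_arm", "data": {"motion": [[-2.4,-2.5,0,0,0,0,1],[-2.4,-2.5,0,0,0,0,1],[-2.4,-2.5,0,0,0,0,1],[-2.4,-2.5,0,0,0,0,1],[-2.4,-2.5,0,0,0,0,1]]}}

```text
time_s: 1.95
ee_pos: [0.4198, 0.0637, 0.2316]
tool_rot: [0.63, 3.077, 0.0]
contact_force: [1.4, 1.1, 0.2]
width: 0.0854
finger_force: 0.0
```

{"op": "step_arm", "data": {"motion": [[-2.4,-2.5,0,0,0,0,1],[-2.4,-2.5,0,0,0,0,1],[-2.4,-2.5,0,0,0,0,1],[-2.4,-2.5,0,0,0,0,1],[-2.4,-2.5,0,0,0,0,1]]}}

```text
time_s: 2.37
ee_pos: [0.481, -0.0985, 0.2314]
tool_rot: [0.63, 3.077, -0.0]
contact_force: [0.4, 0.7, -0.1]
width: 0.0852
finger_force: 0.0
```

{"op": "step_arm", "data": {"motion": [[-2.4,-2.5,0,0,0,0,1],[-2.4,-2.5,0,0,0,0,1],[-2.4,-2.5,0,0,0,0,1],[-2.4,-2.5,0,0,0,0,1],[0,0,0,0,0,0,1]]}}

```text
time_s: 2.78
ee_pos: [0.5304, -0.2314, 0.2294]
tool_rot: [-0.636, -3.076, 0.001]
contact_force: [-0.2, -0.0, -0.6]
width: 0.0856
finger_force: 0.0
```

```bash
cat >> h.py <<'E'
def circ(hsv,lo,hi,s,v=0,vmax=256,minA=60):
    k=((hsv[...,0]>=lo)&(hsv[...,0]<=hi)&(hsv[...,1]>=s)&(hsv[...,2]>=v)&(hsv[...,2]<vmax)).astype(np.uint8)
    n,l,st,c=cv2.connectedComponentsWithStats(k)
    return [(st[i],c[i],l==i) for i in range(1,n) if st[i,4]>minA]
def tool(dw):
    return rot(r.get_state()["tool_rot"]).T@np.array(dw)*100
E
python3 - <<'E'
from h import *
st=r.get_state(); print(st["ee_pos"],st["tool_rot"])
m=vision.camera_model("wrist"); im,d=vision.read_camera("wrist"); save("w1.png",im); np.savez("w1",im=im,d=d); print(m)
hsv=cv2.cvtColor(im,cv2.COLOR_RGB2HSV)
print("blue")
for s,c,k in circ(hsv,105,125,90):
    # top face: points within 4mm of highest
    v,u=np.nonzero(k); P=np.array([at_d(m,a,b,d[a,b]) for a,b in zip(v,u) if d[a,b]>0])
    if len(P)==0: continue
    print(s,c.round(1),P.min(0).round(4),P.max(0).round(4)); T=P[P[:,2]>np.percentile(P[:,2],97)-.003]; print("top",len(T),((T.min(0)+T.max(0))/2).round(4),T.mean(0).round(4))
for t,z in [("stamp",.004),("stamp_grip",.059),("mat",0),("seal_a_top",.027)]:
    for q in nets.landmark_of("wrist",t): print(t,np.round(q["p"],2),np.round(q["position"]),at_z(m,*q["position"],z).round(4))
E
```

```text
[ 0.53037926 -0.23138837  0.22938724] [-6.35710138e-01 -3.07564087e+00  8.84120985e-04]
{'vfov': 66.39968114974079, 'cx': 320.9543550627686, 'cy': 199.37873494153877, 'position': array([ 0.46180024, -0.20172225,  0.37187769]), 'orientation': array([2.40791834, 1.58359647, 0.23670525])}
blue
[276 185  28  39 798] [290.1 204.2] [ 0.5258 -0.2817  0.0045] [ 0.5708 -0.2578  0.0956]
top 452 [ 0.5383 -0.2701  0.0938] [ 0.5383 -0.2701  0.0938]
stamp 0.8 [188. 293.] [ 0.5385 -0.273   0.004 ]
stamp_grip 0.83 [200. 293.] [ 0.5395 -0.268   0.059 ]
mat 0.75 [ 12. 319.] [ 0.3733 -0.166   0.    ]
mat 0.64 [192. 296.] [ 0.5453 -0.2722  0.    ]
seal_a_top 0.67 [173. 450.] [ 0.5893 -0.0952  0.027 ]
```

View pics/w1.png

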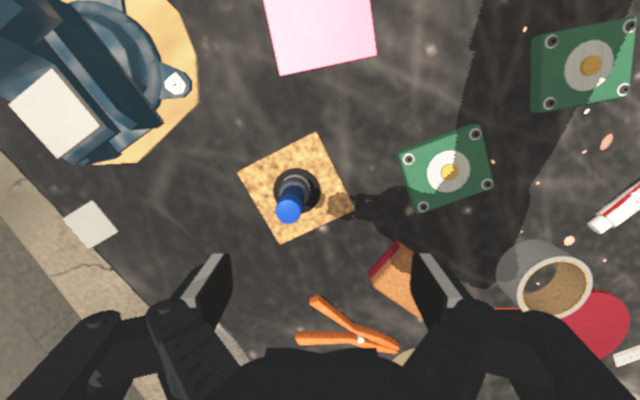

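The wrist view shows the stamp at (200,291) on the tan mat, the near green plate's seal at (172,449), the second green plate at (65,590), and the vise at upper left. Next I'll go over the stamp, stop short of it and check.

{"op": "step_arm", "data": {"motion": [[-1.1,-1.6,0,0,0,0,1],[-1.1,-1.7,0,0,0,0,1],[0,0,3,0,0,0,1],[0,0,3,0,0,0,1],[0,0,3,0,0,0,1]]}}

```text
time_s: 3.45
ee_pos: [0.5374, -0.2647, 0.1413]
tool_rot: [0.628, 3.076, -0.001]
contact_force: [-0.6, -0.8, 0.6]
width: 0.0855
finger_force: 0.0
```

Run:
```python
from h import *
# mat centre + seals from w1 picture
z=np.load("w1.npz"); im=z["im"]; hsv=cv2.cvtColor(im,cv2.COLOR_RGB2HSV)
m1={'vfov': 66.39968114974079,'cx':320.9543550627686,'cy':199.37873494153877,'position':np.array([0.46180024,-0.20172225,0.37187769]),'orientation':np.array([2.40791834,1.58359647,0.23670525])}
k=((hsv[...,0]>=8)&(hsv[...,0]<=25)&(hsv[...,1]>60)&(hsv[...,2]>120)).astype(np.uint8); q=np.zeros_like(k); q[120:255,225:365]=k[120:255,225:365]
v,u=np.nonzero(cv2.morphologyEx(q,cv2.MORPH_OPEN,np.ones((3,3))))
P=np.array([at_z(m1,a,b,.004)[:2] for a,b in zip(v,u)])
print("mat",cv2.minAreaRect((P*1000).astype(np.float32)))
for s,c,_ in circ(hsv,15,32,60,minA=100):
    print("yel",s,c.round(1),at_z(m1,c[1],c[0],.027).round(4))
st=r.get_state(); print(st["ee_pos"],st["tool_rot"])
m=vision.camera_model("wrist"); im,d=vision.read_camera("wrist"); save("w2.png",im)
hsv=cv2.cvtColor(im,cv2.COLOR_RGB2HSV)
for s,c,k in circ(hsv,105,125,90,minA=300):
    v,u=np.nonzero(k); P=np.array([at_d(m,a,b,d[a,b]) for a,b in zip(v,u) if d[a,b]>0])
    if len(P)==0: continue
    T=P[P[:,2]>np.percentile(P[:,2],97)-.003]; c=(T.min(0)+T.max(0))/2; print("top",s,len(T),c.round(4),np.ptp(T,axis=0).round(4),T.mean(0).round(4),"tool cm",tool(c-st["ee_pos"]).round(2))
```

```text
mat ((543.2418212890625, -270.79949951171875), (111.5987777709961, 111.55952453613281), 3.5094637870788574)
yel [  92    0  108  166 5207] [162.8  71.6] [ 0.3651 -0.3407  0.027 ]
yel [580  55  23  21 376] [590.8  65.1] [0.5361 0.0711 0.027 ]
yel [ 236  131  120  114 5765] [297.1 186.3] [ 0.5334 -0.2634  0.027 ]
yel [441 164  18  17 246] [449.3 171.8] [ 0.587  -0.0958  0.027 ]
yel [  17  207  132  113 5015] [ 78.2 270.7] [ 0.524  -0.5657  0.027 ]
yel [ 521  260   67   57 2377] [557.5 289.5] [ 0.7929 -0.0109  0.027 ]
yel [314 303  38  27 133] [328.9 313.1] [ 0.7089 -0.2973  0.027 ]
yel [298 339  66   6 190] [325.1 340.8] [ 0.7485 -0.3197  0.027 ]
yel [392 348  23  19 201] [403. 357.] [ 0.8171 -0.2302  0.027 ]
yel [133 373  34  27 530] [150.2 387.1] [ 0.7233 -0.5862  0.027 ]
[ 0.53736328 -0.26467971  0.14131278] [ 6.28034945e-01  3.07605259e+00 -1.36423627e-03]
top [ 297  188   37   56 1578] 918 [ 0.5381 -0.2699  0.0938] [0.024  0.0241 0.004 ] [ 0.5381 -0.27    0.0937] tool cm [-0.31 -0.46  4.75]
```

{"op": "step_arm", "data": {"motion": [[0,0,2,0,0,0,1],[0,0,0,0,0,0,1],[0,0,0,0,0,0,1],[0,0,0,0,0,0,1],[0,0,0,0,0,0,1]]}}

```text
time_s: 3.92
ee_pos: [0.5378, -0.2656, 0.1235]
tool_rot: [0.629, 3.076, -0.002]
contact_force: [0.5, -0.6, 0.3]
width: 0.0858
finger_force: 0.0
```

Run:
```python
from h import *
st=r.get_state(); print(st["ee_pos"],st["tool_rot"],rot(st["tool_rot"])[:,2],tool(np.array([.5381,-.2699,.040])-st["ee_pos"]).round(2))
```

```text
[ 0.53778859 -0.26559148  0.12347838] [ 6.28804955e-01  3.07552991e+00 -1.82411774e-03] [ 0.00215715 -0.00162725 -0.99999635] [-0.18 -0.38  8.35]
```

{"op": "step_arm", "data": {"motion": [[-0.2,-0.4,0,0,0,0,1],[0,0,2.5,0,0,0,1],[0,0,2.5,0,0,0,1],[0,0,2.3,0,0,0,1],[0,0,1.0,0,0,0,1]]}}

```text
time_s: 4.33
ee_pos: [0.5362, -0.2692, 0.0358]
tool_rot: [-0.63, -3.075, -0.002]
contact_force: [0.3, 0.8, -0.4]
width: 0.0855
finger_force: 0.0
```

{"op": "step_arm", "data": {"motion": [[0,0,0,0,0,0,1],[0,0,0,0,0,0,0.3],[0,0,0,0,0,0,0],[0,0,0,0,0,0,-0.2],[0,0,0,0,0,0,-0.3]]}}

```text
time_s: 4.75
ee_pos: [0.5381, -0.2704, 0.0399]
tool_rot: [0.629, 3.076, -0.002]
contact_force: [-0.0, 0.1, 0.7]
width: 0.039
finger_force: 0.0
```

{"op": "step_arm", "data": {"motion": [[0,0,0,0,0,0,-0.4],[0,0,0,0,0,0,-1],[0,0,0,0,0,0,-1],[0,0,0,0,0,0,-1],[0,0,0,0,0,0,-1]]}}

```text
time_s: 5.17
ee_pos: [0.5378, -0.2701, 0.0394]
tool_rot: [0.63, 3.076, -0.001]
contact_force: [-0.7, 0.9, 6.3]
width: 0.0249
finger_force: 58.6
```

{"op": "step_arm", "data": {"motion": [[0,0,-0.5,0,0,0,-1],[0,0,-1.5,0,0,0,-1],[0,0,-2,0,0,0,-1],[0,0,-2,0,0,0,-1],[0,0,-1,0,0,0,-1]]}}

```text
time_s: 5.58
ee_pos: [0.5378, -0.2702, 0.1108]
tool_rot: [0.629, 3.076, -0.002]
contact_force: [-0.2, -0.5, -1.3]
width: 0.0246
finger_force: 58.9
```

{"op": "step_arm", "data": {"motion": [[0.1,1.0,0,0,0,0,-1],[0.3,2.0,0,0,0,0,-1],[0.4,3.0,0,0,0,0,-1],[0.4,3.0,0,0,0,0,-1],[0.3,2.5,0,0,0,0,-1]]}}

```text
time_s: 6.0
ee_pos: [0.5682, -0.1554, 0.1067]
tool_rot: [-0.629, -3.076, -0.002]
contact_force: [0.2, -0.6, -1.9]
width: 0.0248
finger_force: 59.1
```

{"op": "step_arm", "data": {"motion": [[0.3,2.0,0,0,0,0,-1],[0.2,1.0,0,0,0,0,-1],[0,0.5,0,0,0,0,-1],[0,0,0,0,0,0,-1],[0,0,0,0,0,0,-1]]}}

```text
time_s: 6.42
ee_pos: [0.5775, -0.1245, 0.1078]
tool_rot: [-0.63, -3.077, 0.0]
contact_force: [0.4, 0.0, -1.3]
width: 0.0247
finger_force: 59.1
```

Run:
```python
from h import *
st=r.get_state(); print(st["ee_pos"],st["tool_rot"],rot(st["tool_rot"])[:,2],st["contact_force"])
m=vision.camera_model("wrist"); im,d=vision.read_camera("wrist"); save("w3.png",im); np.savez("w3",im=im,d=d,p=m["position"],o=m["orientation"])
hsv=cv2.cvtColor(im,cv2.COLOR_RGB2HSV)
for s,c,k in circ(hsv,105,125,90,minA=300):
    v,u=np.nonzero(k); P=np.array([at_d(m,a,b,d[a,b]) for a,b in zip(v,u) if d[a,b]>0])
    if len(P)==0: continue
    T=P[P[:,2]>np.percentile(P[:,2],97)-.003]; c=(T.min(0)+T.max(0))/2; print("top",s,len(T),c.round(4),"tool cm",tool(c-st["ee_pos"]).round(2))
for s,c,_ in circ(hsv,15,32,60,minA=100): print("yel",s,c.round(1),at_z(m,c[1],c[0],.027).round(4))
```

```text
[ 0.57754738 -0.12446526  0.10782936] [-6.30272256e-01 -3.07725056e+00  2.73178672e-04] [-4.85568611e-04 -7.80946764e-05 -9.99999879e-01] [ 0.42532255  0.04668908 -1.34462784]
top [ 286  234   71  120 6507] 3010 [ 0.5766 -0.1249  0.1716] tool cm [ 0.08 -0.08 -6.38]
yel [552  25  36  34 919] [569.6  41.6] [0.5363 0.0713 0.027 ]
yel [   60   141   180   159 12138] [150.8 220.3] [ 0.5355 -0.2513  0.027 ]
yel [349 191  26  25 517] [361.3 203.2] [ 0.587 -0.095  0.027]
yel [ 511  333   58   41 1033] [546.4 349.1] [0.7813 0.0089 0.027 ]
```

View pics/w3.png

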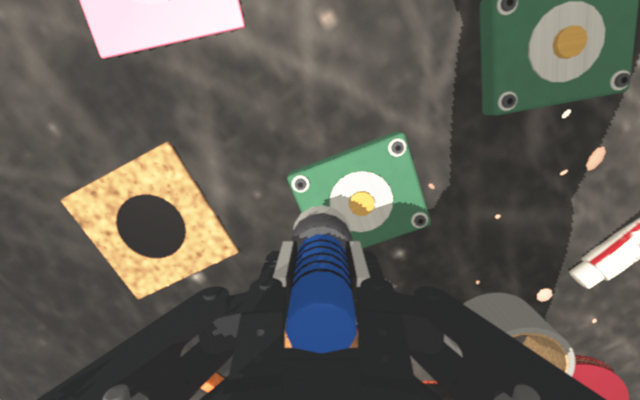

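The stamp is held upright, with its foot at (215,320), near the land whose seal is at (203,361). I'll refine the centre with the land ring.

```bash
cat >> h.py <<'E'
def land(im,m,row,col,w):
    # contour of yellow+white disc inside green, fitted as circle at z=.022
    hsv=cv2.cvtColor(im,cv2.COLOR_RGB2HSV); k=(~((hsv[...,0]>60)&(hsv[...,0]<100)&(hsv[...,1]>70))).astype(np.uint8)
    r0,c0=max(0,int(row-w)),max(0,int(col-w)); q=k[r0:int(row+w),c0:int(col+w)]
    n,l,s,c=cv2.connectedComponentsWithStats(q,connectivity=4); i=l[int(row)-r0,int(col)-c0]
    cs,_=cv2.findContours((l==i).astype(np.uint8),cv2.RETR_EXTERNAL,cv2.CHAIN_APPROX_NONE); cs=max(cs,key=len)[:,0]
    P=np.array([at_z(m,b+r0,a+c0,.022)[:2] for a,b in cs])
    A=np.c_[2*P,np.ones(len(P))]; x=np.linalg.lstsq(A,(P**2).sum(1),rcond=None)[0]
    rr=np.sqrt(x[2]+x[0]**2+x[1]**2); e=np.linalg.norm(P-x[:2],axis=1)-rr
    return x[:2].round(4),rr.round(4),e.std().round(4),len(P)
E
python3 - <<'E'
from h import *
z=np.load("w1.npz"); m1={'vfov': 66.39968114974079,'cx':320.9543550627686,'cy':199.37873494153877,'position':np.array([0.46180024,-0.20172225,0.37187769]),'orientation':np.array([2.40791834,1.58359647,0.23670525])}
print(land(z["im"],m1,171.8,449.3,28),land(z["im"],m1,65,590,34))
z=np.load("w3.npz"); m=dict(m1,position=z["p"],orientation=z["o"])
print(land(z["im"],m,41.6,569.6,52))
z=np.load("top.npz"); m=vision.camera_model("top"); print(land(z["im"],m,199.8,378,13),land(z["im"],m,216.8,312,13))
st=r.get_state(); print(st["ee_pos"],tool(np.array([.588,-.095,.07])-st["ee_pos"]).round(2))
E
```

```text
(array([ 0.5878, -0.0954]), np.float64(0.0256), np.float64(0.0004), 123) (array([0.5364, 0.0723]), np.float64(0.0256), np.float64(0.0003), 145)
(array([0.5366, 0.0726]), np.float64(0.0254), np.float64(0.0003), 228)
(array([ 0.5867, -0.0931]), np.float64(0.0279), np.float64(0.0012), 65) (array([0.5324, 0.0766]), np.float64(0.0318), np.float64(0.0036), 89)
[ 0.57753502 -0.12480004  0.1079768 ] [0.21 3.15 3.8 ]
```

{"op": "step_arm", "data": {"motion": [[0.05,0.8,0,0,0,0,-1],[0.1,1.6,0,0,0,0,-1],[0.05,0.75,0,0,0,0,-1],[0,0,0,0,0,0,-1],[0,0,0,0,0,0,-1]]}}

```text
time_s: 6.88
ee_pos: [0.5883, -0.0943, 0.1083]
tool_rot: [0.629, 3.078, -0.0]
contact_force: [-0.1, -0.2, -1.9]
width: 0.0246
finger_force: 59.1
```

{"op": "step_arm", "data": {"motion": [[0,0,1,0,0,0,-1],[0,0,1.5,0,0,0,-1],[0,0,1.2,0,0,0,-1],[0,0,0,0,0,0,-1],[0,0,0,0,0,0,-1]]}}

```text
time_s: 7.3
ee_pos: [0.5873, -0.0942, 0.07]
tool_rot: [-0.63, -3.075, -0.001]
contact_force: [1.0, -0.8, -1.5]
width: 0.0248
finger_force: 59.1
```

Run:
```python
from h import *
st=r.get_state(); print(st["ee_pos"],rot(st["tool_rot"])[:,2],st["contact_force"],tool(np.array([.5881,-.0952,.07])-st["ee_pos"]).round(2))
m=vision.camera_model("wrist"); im,d=vision.read_camera("wrist"); save("w4.png",im[100:300,180:460],2.8)
hsv=cv2.cvtColor(im,cv2.COLOR_RGB2HSV)
for s,c,k in circ(hsv,105,125,90,minA=2000):
    v,u=np.nonzero(k); P=np.array([at_d(m,a,b,d[a,b]) for a,b in zip(v,u) if d[a,b]>0])
    T=P[P[:,2]>np.percentile(P[:,2],97)-.003]; c=(T.min(0)+T.max(0))/2; print("top",s,len(T),c.round(4),"tool cm",tool(c-st["ee_pos"]).round(2))
```

```text
[ 0.58729744 -0.09419612  0.07002299] [-2.16202092e-03  8.97826106e-04 -9.99997260e-01] [ 0.98134267 -0.84284531 -1.53773191] [-0.11 -0.06  0.  ]
top [ 285  234   72  120 6543] 3041 [ 0.5868 -0.0947  0.1339] tool cm [ 0.03 -0.06 -6.38]
```

View pics/w4.png

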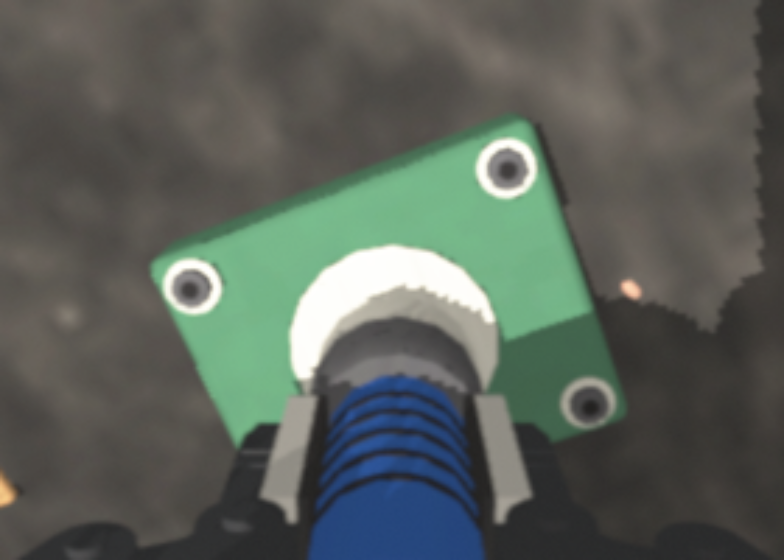

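Laterally the foot is centred on the land (col 397 against 393), and about 1 mm short in x. I'll correct that and press gently.

{"op": "step_arm", "data": {"motion": [[-0.08,-0.02,0,0,0,0,-1],[0,0,0.15,0,0,0,-1],[0,0,0.2,0,0,0,-1],[0,0,0.2,0,0,0,-1],[0,0,0.1,0,0,0,-1]]}}

```text
time_s: 7.77
ee_pos: [0.5889, -0.0946, 0.0646]
tool_rot: [-0.63, -3.078, -0.0]
contact_force: [0.1, -0.2, -2.6]
width: 0.025
finger_force: 59.1
```

{"op": "step_arm", "data": {"motion": [[0,0,0.1,0,0,0,-1],[0,0,0.1,0,0,0,-1],[0,0,0.1,0,0,0,-1],[0,0,0.1,0,0,0,-1],[0,0,0.1,0,0,0,-1]]}}

```text
time_s: 8.18
ee_pos: [0.5892, -0.0948, 0.0609]
tool_rot: [0.63, 3.077, -0.0]
contact_force: [-4.1, 1.8, 7.9]
width: 0.0248
finger_force: 59.5
```

{"op": "step_arm", "data": {"motion": [[0,0,0.08,0,0,0,-1],[0,0,0.08,0,0,0,-1],[0,0,0.08,0,0,0,-1],[0,0,0.08,0,0,0,-1],[0,0,0.05,0,0,0,-1]]}}

```text
time_s: 8.6
ee_pos: [0.5893, -0.0948, 0.0575]
tool_rot: [0.63, 3.077, -0.0]
contact_force: [-4.1, 2.2, 13.1]
width: 0.0244
finger_force: 60.1
```

{"op": "step_arm", "data": {"motion": [[0,0,0.05,0,0,0,-1],[0,0,0.05,0,0,0,-1],[0,0,0.05,0,0,0,-1],[0,0,0.05,0,0,0,-1],[0,0,0,0,0,0,-1]]}}

```text
time_s: 9.02
ee_pos: [0.5895, -0.0948, 0.0574]
tool_rot: [0.629, 3.076, -0.001]
contact_force: [-10.6, 4.0, 22.9]
width: 0.0248
finger_force: 61.4
```

{"op": "step_arm", "data": {"motion": [[0.05,0,0,0,0,0,-1],[0,0,0,0,0,0,-1],[0,0,0,0,0,0,-1],[0,0,0,0,0,0,-1],[0,0,0,0,0,0,-1]]}}

```text
time_s: 9.43
ee_pos: [0.5894, -0.0948, 0.0574]
tool_rot: [0.629, 3.075, -0.001]
contact_force: [-10.1, 3.4, 21.1]
width: 0.0248
finger_force: 61.4
```

{"op": "step_arm", "data": {"motion": [[0,0,0,0,0,0,-1],[0,0,0,0,0,0,-1],[0,0,0,0,0,0,-1],[0,0,0,0,0,0,-1],[0,0,0,0,0,0,-1]]}}

```text
time_s: 9.85
ee_pos: [0.5894, -0.0948, 0.0574]
tool_rot: [0.629, 3.075, -0.001]
contact_force: [-8.2, 2.8, 21.7]
width: 0.0249
finger_force: 61.4
```

{"op": "step_arm", "data": {"motion": [[0,0,0,0,0,0,-1],[0,0,0,0,0,0,-1],[0,0,-0.1,0,0,0,-1],[0,0,-0.1,0,0,0,-1],[0,0,-0.1,0,0,0,-1]]}}

```text
time_s: 10.27
ee_pos: [0.5888, -0.0946, 0.0576]
tool_rot: [0.63, 3.077, -0.0]
contact_force: [0.4, -0.4, -1.9]
width: 0.0251
finger_force: 59.2
```

{"op": "step_arm", "data": {"motion": [[0,0,-0.2,0,0,0,-1],[0,0,-0.5,0,0,0,-1],[0,0,-1.5,0,0,0,-1],[0,0,-2,0,0,0,-1],[0,0,-1,0,0,0,-1]]}}

```text
time_s: 10.68
ee_pos: [0.5892, -0.0947, 0.1112]
tool_rot: [0.63, 3.076, -0.0]
contact_force: [-0.2, -1.3, -1.8]
width: 0.0246
finger_force: 59.1
```

Run:
```python
from h import *
st=r.get_state(); print(st["ee_pos"],tool(np.array([.537,.0725,.108])-st["ee_pos"]).round(2))
```

```text
[ 0.58915248 -0.09471536  0.11123036] [11.37 13.33  0.31]
```

{"op": "step_arm", "data": {"motion": [[0.7,0.8,0,0,0,0,-1],[1.6,1.9,0,0,0,0,-1],[2.2,2.6,0,0,0,0,-1],[2.2,2.6,0,0,0,0,-1],[1.5,1.8,0,0,0,0,-1]]}}

```text
time_s: 11.1
ee_pos: [0.5493, 0.0298, 0.1079]
tool_rot: [-0.629, -3.076, -0.001]
contact_force: [0.4, 0.5, -1.1]
width: 0.0246
finger_force: 59.2
```

{"op": "step_arm", "data": {"motion": [[0.8,0.9,0,0,0,0,-1],[0.4,0.4,0,0,0,0,-1],[0,0,0,0,0,0,-1],[0,0,0,0,0,0,-1],[0,0,0,0,0,0,-1]]}}

```text
time_s: 11.52
ee_pos: [0.5456, 0.0426, 0.1089]
tool_rot: [0.632, 3.077, -0.0]
contact_force: [0.2, 0.1, -1.2]
width: 0.0249
finger_force: 59.2
```

Run:
```python
from h import *
st=r.get_state(); print(st["ee_pos"],rot(st["tool_rot"])[:,2])
m=vision.camera_model("wrist"); im,d=vision.read_camera("wrist"); save("w5.png",im)
hsv=cv2.cvtColor(im,cv2.COLOR_RGB2HSV)
for s,c,k in circ(hsv,105,125,90,minA=2000):
    v,u=np.nonzero(k); P=np.array([at_d(m,a,b,d[a,b]) for a,b in zip(v,u) if d[a,b]>0])
    T=P[P[:,2]>np.percentile(P[:,2],97)-.003]; c=(T.min(0)+T.max(0))/2; print("top",s,len(T),c.round(4),"tool cm",tool(c-st["ee_pos"]).round(2))
for s,c,k in circ(hsv,15,32,60,minA=100):
    u,v=map(int,c); print("yel",s,c.round(1),at_z(m,c[1],c[0],.027).round(4),"depth z seal",np.median([at_d(m,a,b,d[a,b])[2] for a,b in zip(*np.nonzero(k)) if d[a,b]>0]).round(4))
```

```text
[0.54561723 0.04257027 0.10894261] [ 1.04017907e-04 -2.57478215e-04 -9.99999961e-01]
top [ 285  234   72  120 6556] 3035 [0.5454 0.042  0.1727] tool cm [-0.   -0.06 -6.37]
yel [ 179    0   97   53 2618] [227.6  17.4] [0.403  0.0376 0.027 ] depth z seal 0.0038
yel [582  77  33  31 776] [597.9  92.1] [0.5445 0.2516 0.027 ] depth z seal 0.0261
yel [341 167  27  26 527] [353.9 179.7] [0.536  0.0735 0.027 ] depth z seal 0.0264
yel [ 592  242   48   80 1601] [619.8 284.2] [0.7078 0.246  0.027 ] depth z seal 0.0161
yel [   0  248  106  131 6247] [ 43.4 316.2] [ 0.5432 -0.2199  0.027 ] depth z seal 0.004
```

View pics/w5.png

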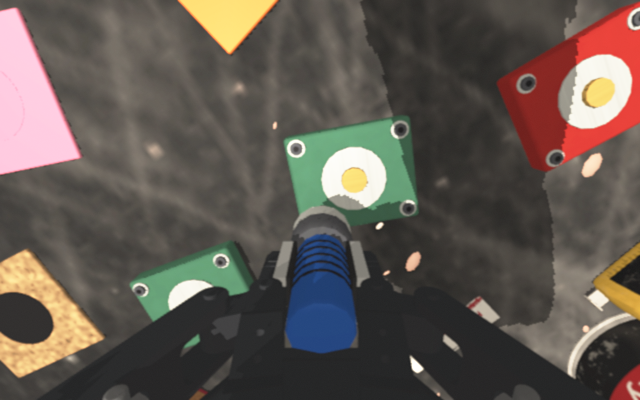

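The wrist view shows the second green plate with its seal at (180,354) still proud and fully visible, and the red plate at upper right is clear. I'll centre over the green one.

{"op": "step_arm", "data": {"motion": [[0.5,0.6,0,0,0,0,-1],[1.0,1.2,0,0,0,0,-1],[0.5,0.7,0,0,0,0,-1],[0,0,0,0,0,0,-1],[0,0,0,0,0,0,-1]]}}

```text
time_s: 11.98
ee_pos: [0.5368, 0.0746, 0.1091]
tool_rot: [0.629, 3.078, -0.0]
contact_force: [0.4, 0.4, -1.8]
width: 0.0249
finger_force: 59.2
```

{"op": "step_arm", "data": {"motion": [[0,0,1,0,0,0,-1],[0,0,1.6,0,0,0,-1],[0,0,1.3,0,0,0,-1],[0,0,0,0,0,0,-1],[0,0,0,0,0,0,-1]]}}

```text
time_s: 12.4
ee_pos: [0.5358, 0.0742, 0.0689]
tool_rot: [-0.63, -3.075, 0.0]
contact_force: [0.0, -1.0, -1.2]
width: 0.025
finger_force: 59.2
```

Run:
```python
from h import *
st=r.get_state(); print(st["ee_pos"],rot(st["tool_rot"])[:,2],st["contact_force"],tool(np.array([.537,.0733,.07])-st["ee_pos"]).round(2))
m=vision.camera_model("wrist"); im,d=vision.read_camera("wrist"); save("w6.png",im[100:300,180:460],2.8)
hsv=cv2.cvtColor(im,cv2.COLOR_RGB2HSV)
for s,c,k in circ(hsv,105,125,90,minA=2000):
    v,u=np.nonzero(k); P=np.array([at_d(m,a,b,d[a,b]) for a,b in zip(v,u) if d[a,b]>0])
    T=P[P[:,2]>np.percentile(P[:,2],97)-.003]; c=(T.min(0)+T.max(0))/2; print("top",s,len(T),c.round(4))
```

```text
[0.53579178 0.07423199 0.06886197] [-2.32531233e-03  2.52318191e-04 -9.99997265e-01] [ 0.00641047 -1.03316192 -1.22983062] [-0.15 -0.04 -0.11]
top [ 285  234   72  120 6536] 3045 [0.5354 0.0738 0.1326]
```

View pics/w6.png

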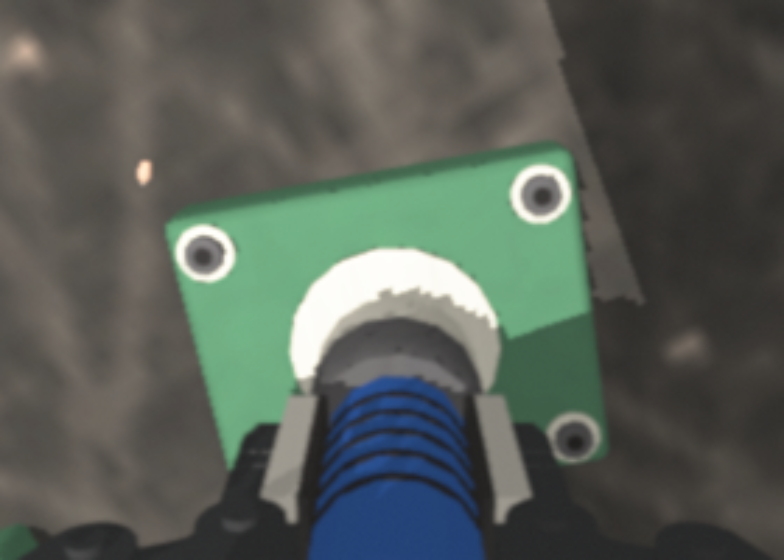

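{"op": "step_arm", "data": {"motion": [[-0.03,-0.04,0,0,0,0,-1],[0,0,0.1,0,0,0,-1],[0,0,0.15,0,0,0,-1],[0,0,0.15,0,0,0,-1],[0,0,0.1,0,0,0,-1]]}}

```text
time_s: 12.87
ee_pos: [0.5369, 0.074, 0.0651]
tool_rot: [0.63, 3.078, 0.0]
contact_force: [-0.7, -0.1, -1.8]
width: 0.0251
finger_force: 59.2
```

{"op": "step_arm", "data": {"motion": [[0,0,0.1,0,0,0,-1],[0,0,0.1,0,0,0,-1],[0,0,0.1,0,0,0,-1],[0,0,0.1,0,0,0,-1],[0,0,0.1,0,0,0,-1]]}}

```text
time_s: 13.28
ee_pos: [0.5371, 0.0739, 0.0611]
tool_rot: [0.63, 3.077, -0.0]
contact_force: [-4.0, 0.2, 8.4]
width: 0.0249
finger_force: 59.7
```

{"op": "step_arm", "data": {"motion": [[0,0,0.08,0,0,0,-1],[0,0,0.08,0,0,0,-1],[0,0,0.08,0,0,0,-1],[0,0,0.08,0,0,0,-1],[0,0,0.05,0,0,0,-1]]}}

```text
time_s: 13.7
ee_pos: [0.5371, 0.0739, 0.0575]
tool_rot: [0.63, 3.077, -0.0]
contact_force: [-3.1, 0.9, 8.1]
width: 0.0252
finger_force: 59.8
```

{"op": "step_arm", "data": {"motion": [[0,0,0.05,0,0,0,-1],[0,0,0.05,0,0,0,-1],[0,0,0.05,0,0,0,-1],[0,0,0.05,0,0,0,-1],[0,0,0,0,0,0,-1]]}}

```text
time_s: 14.12
ee_pos: [0.5373, 0.0739, 0.0574]
tool_rot: [0.629, 3.076, -0.0]
contact_force: [-11.0, 0.0, 23.6]
width: 0.0246
finger_force: 61.6
```

{"op": "step_arm", "data": {"motion": [[0,0,0,0,0,0,-1],[0,0,0,0,0,0,-1],[0,0,0,0,0,0,-1],[0,0,0,0,0,0,-1],[0,0,0,0,0,0,-1]]}}

```text
time_s: 14.53
ee_pos: [0.5373, 0.0739, 0.0574]
tool_rot: [0.629, 3.076, -0.0]
contact_force: [-10.4, 0.8, 24.4]
width: 0.0247
finger_force: 61.6
```

{"op": "step_arm", "data": {"motion": [[0,0,0,0,0,0,-1],[0,0,0,0,0,0,-1],[0,0,0,0,0,0,-1],[0,0,0,0,0,0,-1],[0,0,0,0,0,0,-1]]}}

```text
time_s: 14.95
ee_pos: [0.5373, 0.0739, 0.0574]
tool_rot: [0.629, 3.076, -0.0]
contact_force: [-10.9, 0.8, 23.6]
width: 0.0246
finger_force: 61.6
```

{"op": "step_arm", "data": {"motion": [[0,0,0,0,0,0,-1],[0,0,0,0,0,0,-1],[0,0,-0.1,0,0,0,-1],[0,0,-0.1,0,0,0,-1],[0,0,-0.1,0,0,0,-1]]}}

```text
time_s: 15.37
ee_pos: [0.537, 0.074, 0.0577]
tool_rot: [0.63, 3.077, 0.0]
contact_force: [-0.2, -0.0, -1.7]
width: 0.0248
finger_force: 59.0
```

{"op": "step_arm", "data": {"motion": [[0,0,-0.2,0,0,0,-1],[0,0,-0.5,0,0,0,-1],[0,0,-1.5,0,0,0,-1],[0,0,-2,0,0,0,-1],[0,0,-1,0,0,0,-1]]}}

```text
time_s: 15.78
ee_pos: [0.5375, 0.0739, 0.1115]
tool_rot: [0.63, 3.076, 0.0]
contact_force: [0.1, 0.3, -1.2]
width: 0.0246
finger_force: 59.0
```

{"op": "step_arm", "data": {"motion": [[-0.35,-0.8,0,0,0,0,-1],[-0.7,-1.55,0,0,0,0,-1],[-1.05,-2.3,0,0,0,0,-1],[-1.15,-2.6,0,0,0,0,-1],[-1.15,-2.6,0,0,0,0,-1]]}}

```text
time_s: 16.2
ee_pos: [0.5381, -0.0353, 0.1083]
tool_rot: [-0.629, -3.077, -0.0]
contact_force: [0.8, -0.4, -1.3]
width: 0.0245
finger_force: 59.0
```

{"op": "step_arm", "data": {"motion": [[-1.15,-2.6,0,0,0,0,-1],[-1.15,-2.6,0,0,0,0,-1],[-1.15,-2.6,0,0,0,0,-1],[-1.15,-2.6,0,0,0,0,-1],[-1.15,-2.6,0,0,0,0,-1]]}}

```text
time_s: 16.62
ee_pos: [0.5396, -0.1779, 0.1083]
tool_rot: [-0.63, -3.077, -0.0]
contact_force: [-0.1, 0.4, -2.2]
width: 0.0247
finger_force: 59.0
```

{"op": "step_arm", "data": {"motion": [[-1.15,-2.6,0,0,0,0,-1],[-1.05,-2.3,0,0,0,0,-1],[-0.7,-1.5,0,0,0,0,-1],[-0.3,-0.7,0,0,0,0,-1],[0,0,0,0,0,0,-1]]}}

```text
time_s: 17.03
ee_pos: [0.5414, -0.2551, 0.1087]
tool_rot: [-0.632, -3.077, -0.001]
contact_force: [0.5, -0.2, -2.1]
width: 0.0247
finger_force: 59.1
```

{"op": "step_arm", "data": {"motion": [[0,0,0,0,0,0,-1],[0,0,0,0,0,0,-1],[0,0,0,0,0,0,-1],[0,0,0,0,0,0,-1],[0,0,0,0,0,0,-1]]}}

```text
time_s: 17.45
ee_pos: [0.5421, -0.2531, 0.1095]
tool_rot: [0.628, 3.078, 0.0]
contact_force: [0.9, -0.2, -2.1]
width: 0.0247
finger_force: 59.1
```

Run:
```python
from h import *
st=r.get_state(); print(st["ee_pos"],rot(st["tool_rot"])[:,2],st["contact_force"],tool(np.array([.5435,-.2705,.0394])-st["ee_pos"]).round(2))
m=vision.camera_model("wrist"); im,d=vision.read_camera("wrist"); save("w7.png",im)
hsv=cv2.cvtColor(im,cv2.COLOR_RGB2HSV)
k=((hsv[...,2]<70)).astype(np.uint8)
for s,c,k in circ(hsv,0,180,0,vmax=70,minA=1500): print("dark",s,c.round(1),at_z(m,c[1],c[0],.004).round(4))
for s,c,k in circ(hsv,15,32,60,minA=300):
    print("yel",s,c.round(1),at_z(m,c[1],c[0],.022).round(4),"z",np.median([at_d(m,a,b,d[a,b])[2] for a,b in zip(*np.nonzero(k)) if d[a,b]>0]).round(4))
im,d=vision.read_camera("top"); m=vision.camera_model("top")
for n,a,b in [("seal near",200,378),("seal 2",217,312),("red",211,242)]:
    f=lambda o: np.median([at_d(m,a+i,b+j,d[a+i,b+j])[2] for i,j in o])
    print(n,"seal z-land z",f([(i,j) for i in(-1,0,1) for j in (-1,0,1)])-f([(-6,0),(6,0),(0,6),(0,-6)]))
```

```text
[ 0.54211573 -0.25313625  0.10950546] [ 2.11143134e-04  2.96928667e-05 -9.99999977e-01] [ 0.94602336 -0.18140738 -2.06570089] [-0.81 -1.54  7.01]
dark [  490     0   150   199 13534] [577.7  82.3] [ 0.5344 -0.0382  0.004 ]
dark [   38   193   599   207 54921] [366.  325.5] [ 0.679  -0.2639  0.004 ]
yel [   0    0  158  168 7238] [99.1 93.1] [ 0.4039 -0.3659  0.022 ] z 0.0063
yel [ 215  118  172  143 9721] [300.5 185.6] [ 0.522 -0.262  0.022] z 0.0039
yel [521 168  25  24 442] [532.7 179.6] [ 0.5878 -0.0952  0.022 ] z 0.0219
seal near seal z-land z 0.0007950614968740832
seal 2 seal z-land z 0.0002971277235937486
red seal z-land z 0.0037384611507766397
```

View pics/w7.png

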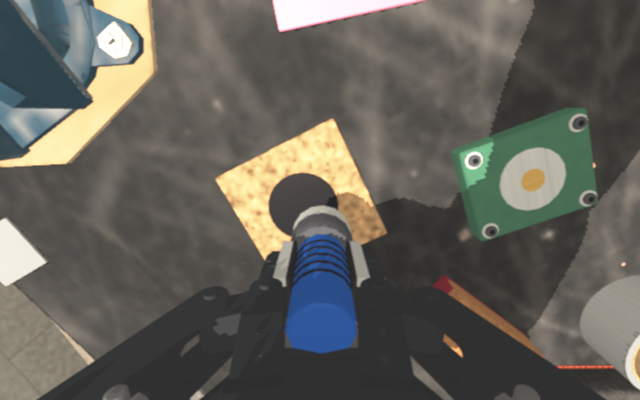

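The black disc is at (205,303), just ahead of the stamp. Both green seals are now flush (the near one measures z 0.0219 at (180,533)) and the red one is still proud. Next I'll set the stamp down.

{"op": "step_arm", "data": {"motion": [[-0.4,-0.75,0,0,0,0,-1],[-0.4,-0.8,0,0,0,0,-1],[0,0,1,0,0,0,-1],[0,0,2,0,0,0,-1],[0,0,2,0,0,0,-1]]}}

```text
time_s: 17.97
ee_pos: [0.5435, -0.2723, 0.0588]
tool_rot: [0.631, 3.076, -0.001]
contact_force: [-0.4, 0.6, -2.1]
width: 0.0244
finger_force: 59.2
```

{"op": "step_arm", "data": {"motion": [[0,0,1,0,0,0,-1],[0,0,0.3,0,0,0,-1],[0,0,0,0,0,0,-1],[0,0,0,0,0,0,-1],[0,0,0,0,0,0,-1]]}}

```text
time_s: 18.38
ee_pos: [0.5439, -0.2719, 0.0477]
tool_rot: [0.63, 3.076, -0.001]
contact_force: [-0.3, -0.8, -1.0]
width: 0.0246
finger_force: 59.2
```

{"op": "step_arm", "data": {"motion": [[0.06,0.1,0.2,0,0,0,-1],[0,0,0.2,0,0,0,-1],[0,0,0.2,0,0,0,-1],[0,0,0.1,0,0,0,-1],[0,0,0.05,0,0,0,-1]]}}

```text
time_s: 18.8
ee_pos: [0.5432, -0.2701, 0.0395]
tool_rot: [0.63, 3.077, -0.0]
contact_force: [-2.5, 2.9, 8.4]
width: 0.0245
finger_force: 59.8
```

{"op": "step_arm", "data": {"motion": [[0,0,0.05,0,0,0,-1],[0,0,0.05,0,0,0,-1],[0,0,0,0,0,0,-1],[0,0,0,0,0,0,-1],[0,0,0,0,0,0,-1]]}}

```text
time_s: 19.22
ee_pos: [0.5433, -0.2702, 0.0394]
tool_rot: [0.63, 3.077, -0.0]
contact_force: [-4.8, 3.3, 10.9]
width: 0.0248
finger_force: 60.5
```

{"op": "step_arm", "data": {"motion": [[0,0,-0.1,0,0,0,-1],[0,0,0,0,0,0,-1],[0,0,0,0,0,0,-0.3],[0,0,0,0,0,0,0],[0,0,0,0,0,0,0.5]]}}

```text
time_s: 19.63
ee_pos: [0.543, -0.2702, 0.0387]
tool_rot: [-0.63, -3.078, -0.0]
contact_force: [0.3, 0.0, -0.3]
width: 0.0532
finger_force: 0.0
```

{"op": "step_arm", "data": {"motion": [[0,0,0,0,0,0,1],[0,0,0,0,0,0,1],[0,0,0,0,0,0,1],[0,0,0,0,0,0,1],[0,0,0,0,0,0,1]]}}

```text
time_s: 20.05
ee_pos: [0.543, -0.2702, 0.0389]
tool_rot: [-0.63, -3.078, -0.0]
contact_force: [-0.4, 0.2, 0.2]
width: 0.0857
finger_force: 0.0
```

{"op": "step_arm", "data": {"motion": [[0,0,-1,0,0,0,1],[0,0,-2,0,0,0,1],[0,0,-3,0,0,0,1],[0,0,-3,0,0,0,1],[0,0,-3,0,0,0,1]]}}

```text
time_s: 20.47
ee_pos: [0.5428, -0.27, 0.161]
tool_rot: [0.63, 3.078, 0.0]
contact_force: [0.7, -0.3, 0.4]
width: 0.0853
finger_force: 0.0
```

{"op": "step_arm", "data": {"motion": [[0,0,-3,0,0,0,1],[0,0,-2,0,0,0,1],[0,0,-1,0,0,0,1],[0,0,0,0,0,0,1],[0,0,0,0,0,0,1]]}}

```text
time_s: 20.88
ee_pos: [0.5431, -0.2702, 0.2185]
tool_rot: [0.63, 3.078, 0.0]
contact_force: [-0.5, 0.7, -0.7]
width: 0.0855
finger_force: 0.0
```

Run:
```python
from h import *
m=vision.camera_model("wrist"); im,d=vision.read_camera("wrist"); save("w8.png",im)
hsv=cv2.cvtColor(im,cv2.COLOR_RGB2HSV)
for s,c,k in circ(hsv,105,125,90,minA=300):
    v,u=np.nonzero(k); P=np.array([at_d(m,a,b,d[a,b]) for a,b in zip(v,u) if d[a,b]>0])
    T=P[P[:,2]>np.percentile(P[:,2],97)-.003]; c=(T.min(0)+T.max(0))/2; print("top",s,len(T),c.round(4))
for s,c,k in circ(hsv,15,32,60,minA=150):
    print("yel",s,c.round(1),at_z(m,c[1],c[0],.022).round(4),"z",np.median([at_d(m,a,b,d[a,b])[2] for a,b in zip(*np.nonzero(k)) if d[a,b]>0]).round(4))
```

```text
top [307 168  29  38 801] 532 [ 0.5441 -0.2708  0.0939]
yel [  18    0  204  144 5087] [160.6  75.6] [ 0.3825 -0.3818  0.022 ] z 0.0063
yel [626  26  14  21 229] [633.5  36.3] [0.5363 0.071  0.022 ] z 0.0217
yel [ 258  107  124  122 6509] [320.7 166.3] [ 0.5345 -0.267   0.022 ] z 0.0039
yel [475 142  17  17 225] [482.7 149.9] [ 0.5879 -0.0951  0.022 ] z 0.0218
yel [  21  202  143  118 6091] [ 89.1 265.8] [ 0.5366 -0.5814  0.022 ] z -0.839
yel [ 557  244   71   61 2833] [594.5 275.5] [ 0.7975 -0.0052  0.022 ] z 0.0297
yel [334 289  80  46 317] [367.2 310.2] [ 0.7335 -0.286   0.022 ] z 0.0161
yel [317 328 102  15 418] [363.2 332.5] [ 0.7645 -0.3034  0.022 ] z 0.0159
yel [135 373  32  27 415] [152.  386.3] [ 0.7329 -0.6145  0.022 ] z -0.8387
```

View pics/w8.png

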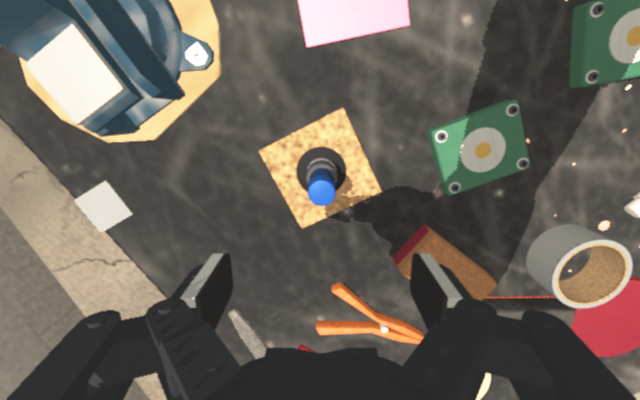

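The stamp stands upright at (180,321), centred on the black disc to about 1 mm. Both green seals are flush at z about 0.022, and the gripper is clear.

```bash
python3 -c "
from rig import order
print(order.sign_off())"
```

```text
the job is handed in; nothing more can be done
None
```

I pressed both green seals flush and held each for over a second; the red plate was left alone, the stamp is back upright on the middle of its cork mat, and the job was handed in at about 21 s (the sign-off returned no verdict).

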